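# Tip the bearing balls out of the shaker jar

## Task

Lift the shaker jar, the one with a grip bar on its cap, out of the yellow tote and stand it on the rubber mat, and turn its cap until the large hole lies over the outlet at the jar's nose. Then tip all four steel balls out of it into the black tray and stand the empty jar upright on the mat again. Leave the other two containers in the tote and the spray can where they are.

Things in the scene. Friction and masses are not known exactly. Their poses are not given: they have to be found in the camera images.
- jar_mid (a point): Shaker jar: white tapered round body 95 mm high, outer diameter 54 mm at the foot, 60 mm at 60 mm up, 64 mm at the top; on it a flat grey cap (69 mm across, 5 mm thick) with a grip bar. 130 mm high in all, about 0.3 kg, four steel balls inside. Point on its axis, 65 mm above its underside; z runs up the axis, x points to the outlet and the nose.
- outlet (a point): Centre of the outlet, the only opening in the jar's fixed deck just under the cap: 27 mm wide, 18 mm from the axis along the jar's x, 95 mm up, reaching out to the inner wall. A pointed white nose outside, 80 to 95 mm up, its point 43 mm from the axis, marks this side. The balls roll out when the jar is tipped 100 to 110 degrees from upright with this side lowest.
- cap_bar (a point): Grip bar standing across the cap's centre: 10 mm thick (along this x), 52 mm long (y), 30 mm high. Point on the jar's axis, half-way up the bar, 15 mm above the cap's face, 115 mm above the jar's underside. x points to the cap's large hole (26 mm, centred 18 mm from the axis). Across the bar are holes of 11 and 6 mm, too small for the balls.
- cap (a joint): Turn of the cap on the jar, rad: 0 when the large hole lies right over the outlet (the bar then stands square to the direction of the nose); it grows counter-clockwise seen from above. It starts between -1.45 and -0.85 (outlet shut), can go from -3.4 to 0.6 and stays where it is left; turning it takes 0.012 N m. The balls pass while it is within 0.25 of 0, though two may jam in the outlet side by side until the jar is rocked.
- tote_mid (a point): Fixed yellow plastic tote, 92 mm (its x) by 256 mm (its y) by 85 mm high, walls and floor 4 mm, with two cross walls that make three pockets, each 84 by 80 mm, centred 0 and 84 mm either side of the middle along y. This point is at the centre of its underside. The jar stands in one pocket, its x turned 0 to 1.4 rad counter-clockwise from the tote's x.
- mat_top (a point): Centre of the top face of the fixed black rubber bench mat, 200 mm (x) by 180 mm (y), 4 mm thick, free of other things.
- tray_in (a point): Centre of the inner floor of the fixed black open kitting tray, 220 mm (x) by 170 mm (y) outside, 45 mm high, walls and floor 4 mm (rim 41 mm above this point). It lies to the left (+y) of the mat, the tote to the right of it.
- ball0_center (a point): Centre of one of the four steel bearing balls, 14 mm, 11 g, at first inside the shaker jar.
- ball1_center (a point): Centre of one of the four steel bearing balls, 14 mm, 11 g, at first inside the shaker jar.
- ball2_center (a point): Centre of one of the four steel bearing balls, 14 mm, 11 g, at first inside the shaker jar.
- ball3_center (a point): Centre of one of the four steel bearing balls, 14 mm, 11 g, at first inside the shaker jar.
- plain_jar_mid (a point): Bystander in the tote: white jar with a plain flat screw lid, 60 mm across, 95 mm high; point on its axis 50 mm above its underside.
- flask_mid (a point): Bystander in the tote: white bottle with a narrow neck, 56 mm across, 105 mm high; point on its axis 50 mm above its underside.
- spray_mid (a point): Bystander on the bench: spray can, 54 mm across, 170 mm high; point half-way up its axis.

How it is judged (in metres and radians):
On the way:
1. the jar stands upright on the mat with the cap's large hole over the outlet (x of jar_mid in the frame of mat_top between -0.09 and 0.09 m and y of jar_mid in the frame of mat_top between -0.08 and 0.08 m and z of jar_mid in the frame of mat_top between 0.058 and 0.071 m and angle between jar_mid's own z axis and vertical below 0.1 rad and value of joint cap between -0.25 and 0.25 rad), for 0.2 s.
At the end, for the whole second after the job is handed in: All four balls lie in the tray, below its rim, and the jar stands upright (within 0.1 rad) on the mat, its axis at least 10 mm inside the mat's edges. On the way the jar must have stood upright on the mat with the cap within 0.25 rad of the large hole over the outlet (x of ball0_center in the frame of tray_in between -0.108 and 0.108 m and y of ball0_center in the frame of tray_in between -0.083 and 0.083 m and z of ball0_center in the frame of tray_in between 0 and 0.03 m and x of ball1_center in the frame of tray_in between -0.108 and 0.108 m and y of ball1_center in the frame of tray_in between -0.083 and 0.083 m and z of ball1_center in the frame of tray_in between 0 and 0.03 m and x of ball2_center in the frame of tray_in between -0.108 and 0.108 m and y of ball2_center in the frame of tray_in between -0.083 and 0.083 m and z of ball2_center in the frame of tray_in between 0 and 0.03 m and x of ball3_center in the frame of tray_in between -0.108 and 0.108 m and y of ball3_center in the frame of tray_in between -0.083 and 0.083 m and z of ball3_center in the frame of tray_in between 0 and 0.03 m and x of jar_mid in the frame of mat_top between -0.09 and 0.09 m and y of jar_mid in the frame of mat_top between -0.08 and 0.08 m and z of jar_mid in the frame of mat_top between 0.058 and 0.071 m and angle between jar_mid's own z axis and vertical below 0.1 rad); the robot touches nothing.
It fails at once if another container in the tote is moved by more than 25 mm or tipped (distance of any of plain_jar_mid, flask_mid from where it was at the start of the episode above 0.025 m or angle between any of plain_jar_mid, flask_mid's own z axis and vertical above 0.5 rad).
It fails at once if the spray can is moved by more than 25 mm (distance of spray_mid from where it was at the start of the episode above 0.025 m).
It also fails if it takes over 72 s, if anything falls off the work surface, if the arm or the gripper's body presses on something with over 40 N, if the wrist force passes 120 N, or if a joint passes its speed limit or range.

## Robot

A 6-joint arm with a two-finger parallel gripper is mounted at the origin on the work surface. World frame = base frame: x ahead of the robot, y to its left, z up, the work surface at z = 0. Lengths are in mm, angles in rad, forces in N, time in s.
With the tool pointing down it reaches from about 275 to 825 mm from the base axis. Payload 5.2 kg.
Tool frame: the origin (TCP) lies at the very end of the fingers, on their centre line; the grasp point (between the pads) lies 19 mm behind it; z points along the fingers, y is the line along which they close (so a half turn about z gives the same grasp; the last joint's range is limited). The gripper opens to 93 mm and grips with 3 to 60 N. Pads are 15 mm wide; open, the fingers measure 128 mm over their backs; the gripper's body (75 mm by 188 mm) begins 65 mm behind the grasp point.
Start: joints at [0.935, 0.259, 1.535, -0, 1.348, -0.203], TCP at [230.657, 499.301, 191.953] pointing down, gripper open.
Joint ranges: [-3.14, 3.14], [-0.91, 2.08], [0.19, 2.58], [-1.22, 4.36], [0.22, 2.71], [-3.12, 3.12]. Speed limits (rad/s): [2.57, 2.57, 3.14, 3.14, 3.14, 3.14].

## Interface

Orientations are given as [roll, pitch, yaw] about the fixed x, y, z axes, in that order (R = Rz(yaw) Ry(pitch) Rx(roll)).
In Python, from bench import robot gives the robot as it stands. The module is installed in compiled form; this text tells all that it offers. Calls block until the motion is done:
- robot.move_ptp(position, orientation): joint-space move of the TCP to a pose.
- robot.move_linear(position, ori=None, speed=150, f_stop=None): straight line of the TCP; ori=None keeps the orientation; speed is the mean speed in mm/s. With f_stop (N) it stops when the force on the tool has changed by that much, and returns True; else False.
- robot.move_j(angles): joint-space move.
- robot.move_gripper(opening): opening from 0.0 (shut) to 1.0 (fully open); the grip force is fixed at half the most; returns when the fingers have stopped.
- robot.sleep(seconds).
- robot.inverse_kinematics(position, orientation): joint angles nearest the present ones, or None.
- robot.get_image(name): name is "side" or "top" or "wrist"; returns a dict with "img" (420x560x3 uint8, blue, green, red), "fovy" (degrees; the focal length in pixels is half the picture's height over the tangent of half this angle, whatever the lens; pixels are square), "cx", "cy" (the principal point, pixels), "k1" (the pictures are not rectified: a ray, as slopes to the right and down, at radius r is drawn at 1 + k1 r^2 times it, then the intrinsics apply), "eye" and "orientation" of the camera in the world. Camera axes: x right, y down, z forward; pixel columns grow to the right and rows downward; lengths in mm; the calibration is good to about 2 mm. A picture is of the moment at which its call begins. There is no depth.
A pose or a line that the arm cannot do raises robot.MotionError and nothing moves.
- robot.hand_in(): hands the job in; it is judged then, once.
Readings, each from a call of its own:
- robot.current_t(): time.
- robot.current_qpos(): joint angles.
- robot.current_joint_vel(): joint speeds.
- robot.current_joint_efforts(): joint torques, N m.
- robot.current_tcp_pos(): TCP position.
- robot.current_eef_rot(): TCP orientation.
- robot.current_contact_force(): force on the tool from outside, world axes, zero at the start.
- robot.current_ft_torque(): the same for the moment, N m.
- robot.current_gripper_width(): opening from 0.0 (shut) to 1.0 (fully open).
- robot.current_finger_force(): force on a finger pad.
Only numpy, scipy, OpenCV 4.12 (cv2) and the standard library are available. Lean on these libraries where they do the work, as an engineer would, in place of code of your own. Each camera call takes 0.05 s, during which the arm holds its last target. There are 200 camera calls.

## Working session

There is one attempt and no reset: what is moved stays moved. The work goes in short steps, each a Python script; the robot and the scene stay as the last script left them, time stands still between calls to the robot, and variables do not carry over. Pictures are saved under pics/ and viewed, at most 11 in all, crops included, and the job is handed in when it is done.

```bash
mkdir -p pics
cat > h.py <<'E'
import numpy as np, cv2, pickle
from scipy.spatial.transform import Rotation as R
from bench import robot
def snap(n,f):
    d=robot.get_image(n); cv2.imwrite(f'pics/{f}.png',d['img']); pickle.dump(d,open(f'pics/{f}.pkl','wb')); return d
def K(d):
    f=210/np.tan(np.radians(d['fovy'])/2); return np.array([[f,0,d['cx']],[0,f,d['cy']],[0,0,1.]]),np.array([d['k1'],0,0,0.])
def M(d):
    o=np.array(d['orientation'],float); return o if o.shape==(3,3) else R.from_euler('xyz',o).as_matrix()
def ray(d,uv):
    k,D=K(d); x=cv2.undistortPoints(np.array([[uv]],float),k,D)[0,0]; return M(d)@np.array([x[0],x[1],1])
def at(d,uv,z):
    r=ray(d,uv); e=np.array(d['eye'],float); return e+r*(z-e[2])/r[2]
def proj(d,P):
    k,D=K(d); m=M(d).T; return cv2.projectPoints(np.array(P,float).reshape(-1,1,3),cv2.Rodrigues(m)[0],-m@np.array(d['eye'],float),k,D)[0][:,0]
E
python3 - <<'E'
from h import *
a=snap('top','t0');b=snap('side','s0')
for d in(a,b):print({k:v for k,v in d.items() if k!='img'})
print(robot.current_eef_rot())
E
```

```text
{'fovy': 43.27069784240114, 'cx': 279.64091264615234, 'cy': 205.86115756031222, 'k1': -0.06771670487504804, 'eye': array([ 439.71443334,  -89.97201334, 1344.89819408]), 'orientation': array([-3.05944178,  0.00389837, -1.57405721])}
{'fovy': 46.322667760330994, 'cx': 273.52895937412313, 'cy': 211.91772667605235, 'k1': 0.04454489453090269, 'eye': array([  255.59498665, -1141.27036078,  1055.71075317]), 'orientation': array([-2.28430154, -0.01992641, -0.26720276])}
[-3.13996772e+00 -2.81112642e-04  2.70875626e+00]
```

View pics/t0.png

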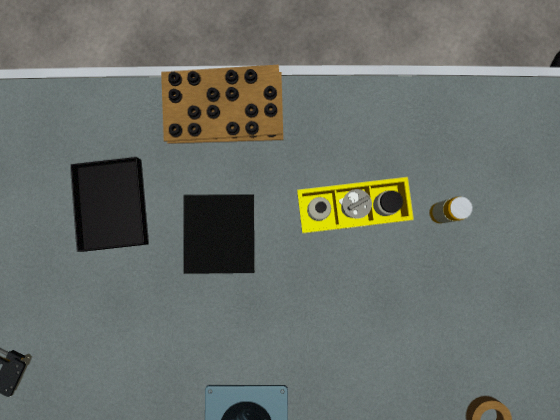

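View pics/s0.png

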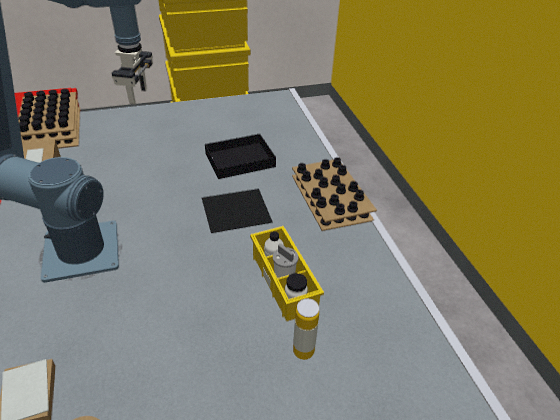

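Top view: shaker in the tote's middle pocket with its bar at (356,204). Flask is at (319,208) and the plain jar at (388,203). Mat is (184..254, 195..273), tray (71..147, 157..250), and the spray can is to the right at (455,209).

Run:
```python
from h import *
d=pickle.load(open('pics/t0.pkl','rb'))
for n,uv,z in [('mat',(184,195),4),('mat',(254,195),4),('mat',(254,273),4),('mat',(184,273),4),('tray',(71,164),45),('tray',(139,157),45),('tray',(147,244),45),('tray',(78,250),45),('tote',(298,189),85),('tote',(408,178),85),('tote',(413,220),85),('tote',(303,233),85),('bar',(357,203),134),('cap',(356,204),104)]: print(n,at(d,uv,z).round(0))
b=at(d,(356,204),104)
q=R.from_matrix(np.c_[[0,-1,0],[-1,0,0],[0,0,-1]]).as_euler('xyz')
robot.move_ptp([b[0]-60,b[1],290],[np.pi,0,np.pi/2] if 0 else [np.pi,0,np.pi])
w=snap('wrist','w1');print({k:v for k,v in w.items() if k!='img'},robot.current_tcp_pos(),robot.current_eef_rot(),proj(w,[b]),robot.current_t(),robot.current_qpos())
```

```text
mat [579. 159.   4.]
mat [578. -20.   4.]
mat [381. -20.   4.]
mat [381. 157.   4.]
tray [654. 438.  45.]
tray [671. 266.  45.]
tray [454. 242.  45.]
tray [439. 414.  45.]
tote [ 584. -129.   85.]
tote [ 610. -394.   85.]
tote [ 508. -404.   85.]
tote [ 479. -141.   85.]
bar [ 545. -263.  134.]
cap [ 546. -265.  104.]
{'fovy': 67.53021968755321, 'cx': 281.36077123030964, 'cy': 207.07450440454687, 'k1': -0.06958654191742573, 'eye': array([ 406.00862017, -264.79760121,  483.32794871]), 'orientation': array([ 2.84991773e+00, -3.50640124e-04,  1.57306644e+00])} [ 485.96155363 -264.5637104   289.9850941 ] [ 3.14145682e+00  7.06909591e-05 -3.14051784e+00] [[280.64886096 226.27407576]] 3.0083 [-7.00264249e-01  2.19087264e-01  1.35073175e+00  1.49386816e-04
  1.57180728e+00 -2.27213524e+00]
```

View pics/w1.png

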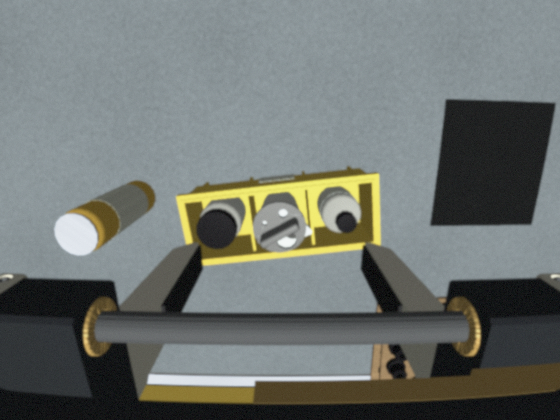

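The wrist view shows the jar cap around (280,228), its white nose apparently at (308,231), and the large hole near (288,241). I'll enlarge this area.

Run:
```python
from h import *
i=cv2.imread('pics/w1.png')[185:270,220:340]
cv2.imwrite('pics/w1c.png',cv2.resize(i,None,fx=6,fy=6,interpolation=cv2.INTER_CUBIC))
```

```text
(no output)
```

View pics/w1c.png

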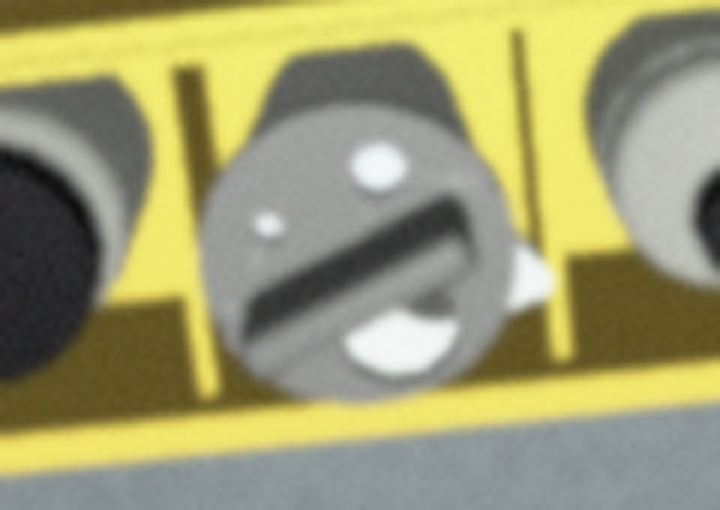

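Run:
```python
from h import *
d=pickle.load(open('pics/w1.pkl','rb'))
P=lambda x,y,z:at(d,(220+x/6,185+y/6),z)
c=P(358,253,104); n=P(553,280,92); h=P(400,335,104)
print(c,n,h, np.linalg.norm((n-c)[:2]))
e1,e2=P(245,340,134),P(465,235,134)
print('bar near edge',e1,e2,'len',np.linalg.norm(e2-e1))
b=e2-e1; print('bar norm yaw',np.degrees(np.arctan2(b[1],b[0]))-90)
f=lambda v:np.degrees(np.arctan2(v[1],v[0]))
print('nose yaw',f(n-c),'hole yaw',f(h-c))
h1,h2=P(378,166,104),P(268,223,104);print(f(h1-c),f(h2-c))
```

```text
[ 546.87828298 -266.52334952  104.        ] [ 557.65386147 -223.23201111   92.        ] [ 565.84626953 -257.38254502  104.        ] 44.61225250120881
bar near edge [ 554.36600558 -289.01791489  134.        ] [ 531.92329576 -245.32963629  134.        ] len 49.11558725474109
bar norm yaw 27.189608361626895
nose yaw 76.0226357577354 hole yaw 25.72974016450583
167.86191233782958 -109.41848899716551
```

Run:
```python
from h import *
r=np.radians; D=lambda a:[np.pi,0,r(a)]
robot.move_gripper(.5)
robot.move_ptp([547,-266,180],D(117))
print(robot.move_linear([547,-266,109],speed=100,f_stop=8))
robot.move_gripper(0); print('w',robot.current_gripper_width()*93,robot.current_tcp_pos())
robot.move_linear([547,-266,240],speed=120)
print('w',robot.current_gripper_width()*93,robot.current_contact_force())
robot.move_linear([480,69,240],D(130),speed=220)
robot.move_linear([480,69,125],speed=120)
print(robot.move_linear([480,69,106],speed=25,f_stop=3),robot.current_tcp_pos(),robot.current_t())
snap('side','s1');
i=cv2.imread('pics/s1.png')[130:270,170:340];cv2.imwrite('pics/s1c.png',cv2.resize(i,None,fx=4,fy=4))
```

```text
False
w 0.4309086406034689 [ 546.98366538 -265.99560963  108.94912368]
w 0.8410739441902535 [ 0.22406303 -0.30249869  0.04802191]
False [480.11497045  69.00286466 106.08788859] 11.6667
```

View pics/s1c.png

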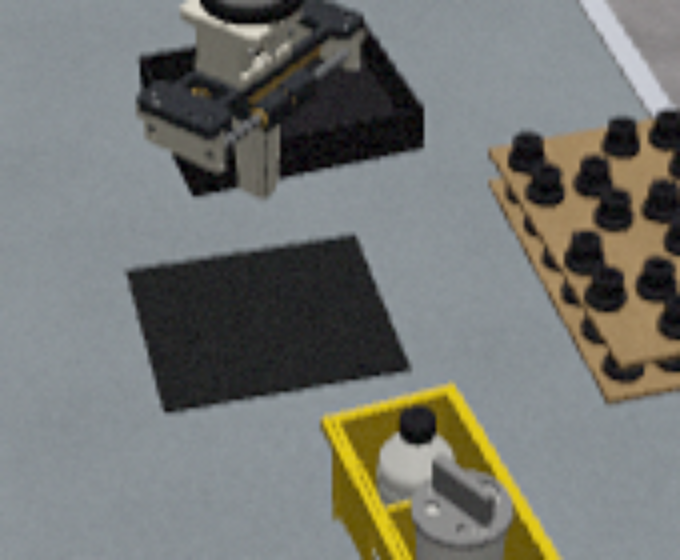

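The jar is still in the tote: the gripper closed on nothing (width 0). The fingertip shows in the crop at (258,195), which is (234,179) in the full image. I'll check that against the projection.

Run:
```python
from h import *
d=pickle.load(open('pics/s1.pkl','rb'));s=pickle.load(open('pics/s0.pkl','rb'))
print(proj(d,[[480,69,106],[480,69,4],[547,-266,134],[547,-266,104]]))
print(np.abs(d['eye']-s['eye']),[at(d,(170+x/4,130+y/4),4).round() for x,y in((128,270),(355,235),(410,370),(167,410))])
w=pickle.load(open('pics/w1.pkl','rb'))
print(proj(w,[[480,69,4],[547,-266,104]]), [at(w,u,4).round() for u in((446,100),(553,103),(533,224),(431,225))])
robot.move_linear([480,69,240]);robot.move_gripper(.5)
snap('top','t2')
i=cv2.imread('pics/t2.png')[150:250,180:420];cv2.imwrite('pics/t2c.png',cv2.resize(i,None,fx=3.3,fy=3.3))
```

```text
[[234.80844943 184.49194619]
 [235.79686864 209.08320384]
 [285.45732158 247.64625877]
 [285.0588512  255.55626227]]
[0. 0. 0.] [array([382., 155.,   4.]), array([579., 156.,   4.]), array([580., -24.,   4.]), array([384., -23.,   4.])]
[[491.67634058 165.27395896]
 [280.07353965 227.25635433]] [array([383., -20.,   4.]), array([381., 155.,   4.]), array([579., 165.,   4.]), array([580., -17.,   4.])]
```

View pics/t2c.png

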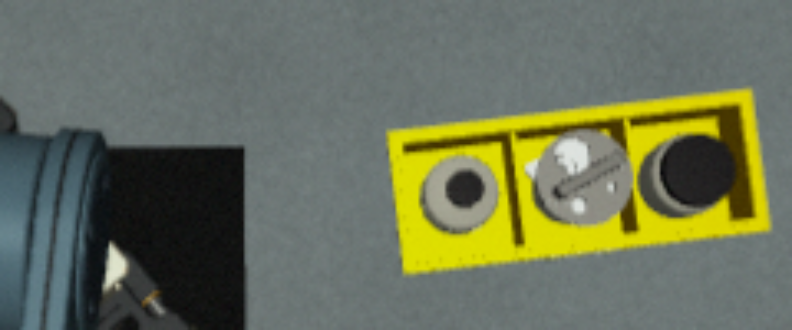

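Run:
```python
from h import *
w=pickle.load(open('pics/w1.pkl','rb'));s=pickle.load(open('pics/s0.pkl','rb'))
print('w1 tips',proj(w,[[486,-264.6+46,z] for z in(290,315)]))
y=R.from_euler('xyz',[np.pi,0,2.709]).as_matrix()[:,1]
c=np.array([230.66,499.3,192]);print('s0 tips',proj(s,[c+46*y,c-46*y,c+46*y+[0,0,25],c-46*y+[0,0,25]]))
d=snap('side','s3');y=R.from_euler('xyz',[np.pi,0,np.radians(130)]).as_matrix()[:,1];c=np.array([480,69,240.])
print('s3 tips',proj(d,[c+23*y,c-23*y,c+23*y+[0,0,25],c-23*y+[0,0,25]])-[170,90])
print(robot.current_tcp_pos(),robot.current_gripper_width())
a=cv2.resize(s['img'][30:110,90:170],None,fx=5,fy=5);b=cv2.resize(d['img'][90:190,170:270],None,fx=4,fy=4)
cv2.imwrite('pics/cmp.png',np.hstack([a,b]))
```

```text
w1 tips [[350.39402773 238.79907216]
 [359.23313536 255.03568349]]
s0 tips [[144.46812137  97.1994827 ]
 [134.94227367 109.61732623]
 [143.37158249  90.82584418]
 [133.71003328 103.1122456 ]]
s3 tips [[68.11200749 55.28910221]
 [58.50442774 62.23845916]
 [67.87582669 48.15797638]
 [58.15241928 55.04509914]]
[479.9972051   69.0003097  240.01759937] 0.49789228946209363
```

View pics/cmp.png

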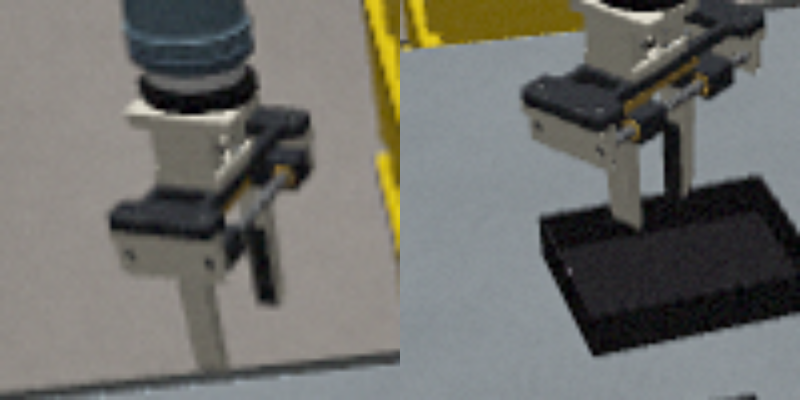

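The fingertips appear about 20–25 mm above the reported TCP, so the first grasp passed over the bar. I'll go down onto the cap with a force stop, which also measures that offset.

Run:
```python
from h import *
r=np.radians; D=lambda a:[np.pi,0,r(a)]
robot.move_ptp([547,-266,150],D(117))
robot.move_linear([547,-266,107],speed=120)
print(robot.move_linear([547,-266,76],speed=35,f_stop=5)); z=robot.current_tcp_pos()[2]; print(z,robot.current_contact_force())
robot.move_linear([547,-266,z+4],speed=40)
robot.move_gripper(0); w=robot.current_gripper_width()*93; print('w',w,robot.current_t())
if w>5:
    robot.move_linear([547,-266,z+134],speed=130)
    print('w',robot.current_gripper_width()*93,robot.current_contact_force(),robot.current_t())
    snap('wrist','w4');snap('side','s4');print(proj(pickle.load(open('pics/w4.pkl','rb')),[[547,-266,230]]))
```

```text
True
77.49110861038822 [-1.23792082 -0.62700487  5.44563886]
w 10.215890552534335 17.3167
w 9.844150722001995 [ 0.27612082  0.10938226 -3.81054776] 18.4667
[[281.30096007 252.02167179]]
```

Run:
```python
from h import *
r=np.radians; D=lambda a:[np.pi,0,r(a)]
robot.move_linear([480,69,211],D(130),speed=250)
robot.move_linear([480,69,95],speed=150)
print(robot.move_linear([480,69,78],speed=25,f_stop=4)); z=robot.current_tcp_pos()[2]; print(z,robot.current_contact_force())
robot.move_linear([480,69,z],D(181),speed=60) if 0 else robot.move_ptp([480,69,z],D(181))
print(robot.current_contact_force(),robot.current_ft_torque(),robot.current_gripper_width()*93)
robot.move_gripper(.4)
robot.move_linear([480,69,170],speed=200)
robot.move_ptp([400,69,240],D(181))
d=snap('wrist','w5');p=proj(d,[[480,69,104]])[0];print(p,robot.current_t())
u,v=p.astype(int);i=d['img'][max(v-60,0):v+60,u-75:u+75];print(max(v-60,0),u-75)
cv2.imwrite('pics/w5c.png',cv2.resize(i,None,fx=5,fy=5,interpolation=cv2.INTER_CUBIC))
```

```text
True
81.26641587292917 [-0.37529206 -0.79941042  4.64676427]
[ 0.39462837  0.16080811 -0.9925732 ] [-0.05783424  0.01815025  0.02136565] 9.58100292859385
[280.05453551 258.29555031] 24.2333
198 205
```

View pics/w5c.png

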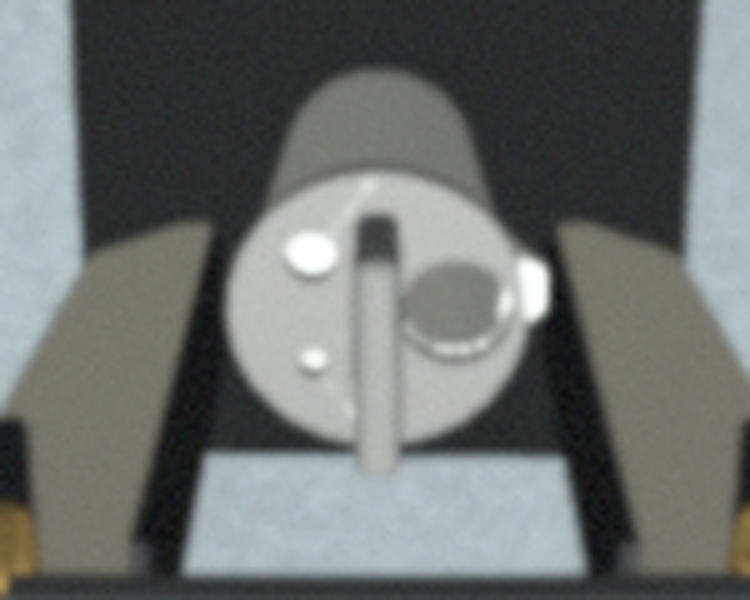

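The jar stands on the mat with the large hole open toward the nose at crop (535,290). Next I'll refine the yaw and plan the side grasp IK.

```bash
cat > plan.py <<'E'
from h import *
OFF=26.          # real fingertips lie this far behind the reported TCP
def tool(tilt,az=0.,tip=0.):
    # approach a: horizontal azimuth az, tilted down; y horizontal; then tip about horizontal axis (az) by -tip
    a=np.array([np.cos(az)*np.cos(tilt),np.sin(az)*np.cos(tilt),-np.sin(tilt)])
    y=np.array([-np.sin(az),np.cos(az),0]); m=np.c_[np.cross(y,a),y,a]
    return R.from_rotvec(-tip*np.array([np.cos(az),np.sin(az),0]))*R.from_matrix(m)
def pose(g,tilt,az=0.,tip=0.,flip=False,back=0.,gp=15.):
    r=tool(tilt,az,tip)
    if flip: r=r*R.from_euler('z',np.pi)
    a=r.as_matrix()[:,2]
    return np.array(g)+a*(OFF+gp-back), r.as_euler('xyz')
E
python3 - <<'E'
from plan import *
d=pickle.load(open('pics/w5.pkl','rb'))
P=lambda x,y,z:at(d,(205+x/5,198+y/5),z)
c=P(377,306,104);n=P(549,290,92);h=P(457,310,102);print(c,n,h)
f=lambda v:np.degrees(np.arctan2(v[1],v[0]))
print(f(n-c),np.linalg.norm((n-c)[:2]),f(h-c))
for tilt in(15,20,30):
  for flip in(0,1):
    for g,tip,back in(((480,69,62),0,70),((480,69,62),0,0),((480,69,200),0,0),((540,240,190),0,0),((540,270,170),60,0),((540,290,170),105,0),((540,290,150),105,0),((540,290,150),115,0)):
      p,o=pose(g,np.radians(tilt),0,np.radians(tip),flip,back); q=robot.inverse_kinematics(p,o)
      print(tilt,flip,g,tip,back,None if q is None else np.round(q,2))
E
```

```text
[481.13976939  69.41744019 104.        ] [482.12569309 110.3474205   92.        ] [482.81189844  87.99431087 102.        ]
88.62012283913886 40.941853080524446 84.85659085948468
15 0 (480, 69, 62) 0 70 None
15 0 (480, 69, 62) 0 0 None
15 0 (480, 69, 200) 0 0 None
15 0 (540, 240, 190) 0 0 [0.51 0.44 2.41 3.72 1.06 1.41]
15 0 (540, 270, 170) 60 0 [0.77 0.67 2.2  4.19 1.3  0.27]
15 0 (540, 290, 170) 105 0 [ 0.82  0.85  2.13  4.21  1.56 -0.4 ]
15 0 (540, 290, 150) 105 0 [ 0.82  0.89  2.12  4.21  1.57 -0.37]
15 0 (540, 290, 150) 115 0 [ 0.81  0.93  2.12  4.19  1.63 -0.5 ]
15 1 (480, 69, 62) 0 70 None
15 1 (480, 69, 62) 0 0 None
15 1 (480, 69, 200) 0 0 None
15 1 (540, 240, 190) 0 0 [ 0.51  0.44  2.41  3.72  1.06 -1.74]
15 1 (540, 270, 170) 60 0 [ 0.77  0.67  2.2   4.19  1.3  -2.87]
15 1 (540, 290, 170) 105 0 [0.82 0.85 2.13 4.21 1.56 2.74]
15 1 (540, 290, 150) 105 0 [0.82 0.89 2.12 4.21 1.57 2.77]
15 1 (540, 290, 150) 115 0 [0.81 0.93 2.12 4.19 1.63 2.64]
20 0 (480, 69, 62) 0 70 None
20 0 (480, 69, 62) 0 0 None
20 0 (480, 69, 200) 0 0 None
20 0 (540, 240, 190) 0 0 [0.5  0.35 2.38 3.77 0.87
[... 495 characters left out ...]
05 0 [0.85 0.87 2.05 4.32 1.57 2.69]
20 1 (540, 290, 150) 105 0 [0.85 0.91 2.04 4.32 1.59 2.72]
20 1 (540, 290, 150) 115 0 [0.84 0.96 2.04 4.29 1.66 2.6 ]
30 0 (480, 69, 62) 0 70 None
30 0 (480, 69, 62) 0 0 None
30 0 (480, 69, 200) 0 0 None
30 0 (540, 240, 190) 0 0 [0.46 0.21 2.29 4.01 0.53 1.02]
30 0 (540, 270, 170) 60 0 None
30 0 (540, 290, 170) 105 0 None
30 0 (540, 290, 150) 105 0 None
30 0 (540, 290, 150) 115 0 None
30 1 (480, 69, 62) 0 70 None
30 1 (480, 69, 62) 0 0 None
30 1 (480, 69, 200) 0 0 None
30 1 (540, 240, 190) 0 0 [ 0.46  0.21  2.29  4.01  0.53 -2.12]
30 1 (540, 270, 170) 60 0 None
30 1 (540, 290, 170) 105 0 None
30 1 (540, 290, 150) 105 0 None
30 1 (540, 290, 150) 115 0 None
```

```bash
cat >> plan.py <<'E'
C=np.array([481.,69.3]); NOSE=np.radians(88)
def grasp(az,tilt,flip,h,back=0,gp=17):
    return pose([C[0],C[1],4+h],tilt,az,0,flip,back,gp)
def jarpose(az,tilt,flip,h,phi,tip,out,gp=17):
    """tool pose with jar tipped by tip towards world azimuth phi, outlet at out"""
    J=R.from_rotvec(tip*np.array([-np.sin(phi),np.cos(phi),0]))*R.from_euler('z',phi-NOSE)
    r=J*tool(tilt,az)
    if flip: r=r*R.from_euler('z',np.pi)
    o=J.apply([18*np.cos(NOSE),18*np.sin(NOSE),95-h]); g=np.array(out)-o
    return g+r.as_matrix()[:,2]*(OFF+gp), r.as_euler('xyz'), g, r
E
cat > search.py <<'E'
from plan import *
ik=robot.inverse_kinematics; h=58; T=np.array([554,340])
res=[]
for t in(10,20,28,35):
 for az in range(0,360,15):
  for fl in(0,1):
   A=np.radians([az,t])
   q0=ik(*grasp(*A,fl,h)); 
   if q0 is None: continue
   q1=ik(*grasp(*A,fl,h,80))
   if q1 is None: continue
   for ph in range(0,360,30):
    k=[]
    for tip in(0,50,105,115):
      p,o,g,r=jarpose(*A,fl,h,np.radians(ph),np.radians(tip),[T[0],T[1],150 if tip>60 else 200])
      q=ik(p,o)
      if q is None: break
      m=r.as_matrix(); k.append(q)
      zl=min((g-m[:,2]*b+m[:,1]*s*94+m[:,0]*u*37.5)[2] for b in(65,160) for s in(-1,1) for u in(-1,1))
    else:
      k=np.array([q1,q0]+k); j=np.abs(np.diff(k,axis=0)).max()
      res.append((j,t,az,fl,ph,round(zl),k.round(2)))
res.sort(key=lambda x:x[0]); print(len(res))
for x in res[:6]: print(x[:6]); print(x[6])
for x in [x for x in res if x[5]>60][:5]: print(x[:6]); print(x[6][[0,1,2,4]])
E
python3 search.py
```

```text
Traceback (most recent call last):
  File "search.py", line 16, in <module>
    q=ik(p,o)
ValueError: time passes only in moves, steps and waits
```

Run:
```python
from plan import *
n=0
try:
  for t in(20,33):
   for az in range(0,360,30):
    n+=1; q=robot.inverse_kinematics(*grasp(np.radians(az),np.radians(t),0,58))
    if q is not None: print(t,az,np.round(q,2))
except ValueError as e: print(n,e)
```

```text
20 60 [-0.89  0.75  2.25  1.16  1.28  1.71]
20 90 [-0.7   0.82  1.84  0.8   1.55  1.94]
20 120 [-0.49  0.94  1.47  0.55  1.85  1.95]
20 150 [-0.27  1.05  1.18  0.28  2.11  1.81]
20 180 [-0.05  1.11  1.03 -0.06  2.23  1.52]
20 210 [ 0.16  1.09  1.07 -0.41  2.14  1.21]
20 240 [ 0.35  1.    1.3  -0.69  1.89  1.04]
20 270 [ 0.51  0.88  1.63 -0.96  1.57  1.03]
20 330 [0.5  0.78 2.44 4.15 1.26 1.64]
33 60 [-0.8   0.56  2.25  1.12  1.12  1.93]
33 90 [-0.65  0.67  1.88  0.75  1.4   2.04]
33 120 [-0.46  0.8   1.55  0.49  1.69  1.98]
33 150 [-0.26  0.91  1.29  0.24  1.92  1.8 ]
33 180 [-0.05  0.96  1.16 -0.05  2.01  1.52]
33 210 [ 0.14  0.95  1.2  -0.34  1.94  1.23]
33 240 [ 0.32  0.86  1.39 -0.6   1.71  1.02]
33 270 [ 0.46  0.74  1.69 -0.87  1.4   0.94]
33 330 [0.4  0.53 2.42 4.18 0.89 1.37]
```

```bash
cat > search.py <<'E'
from plan import *
ik=robot.inverse_kinematics; h=58; T=np.array([540,325]); n=0
try:
 for t in(20,30):
  for az in (120,180,240):
   for fl in(0,1):
    for ph in range(60,360,30):
     A=np.radians([az,t]);k=[]
     for tip in(112,60):
      p,o,g,r=jarpose(*A,fl,h,np.radians(ph),np.radians(tip),[T[0],T[1],150 if tip>60 else 180])
      n+=1; q=ik(p,o)
      if q is None: break
      k.append(q); m=r.as_matrix()
      if tip>60: zl=min((g-m[:,2]*b+m[:,1]*s*94+m[:,0]*u*37.5)[2] for b in(65,160) for s in(-1,1) for u in(-1,1)); g0=g
     if len(k)==2: print(t,az,fl,ph,'zl',round(zl),g0.round(),np.round(k,2).tolist())
except ValueError as e: print(n,e)
E
python3 search.py
```

```text
20 120 0 60 zl 151 [526. 301. 181.] [[0.35, 1.03, 0.65, -0.02, 2.38, -2.27], [0.09, 0.56, 1.35, 0.38, 1.62, -2.82]]
20 120 0 90 zl 151 [540. 297. 181.] [[0.5, 1.02, 0.66, -0.42, 2.29, -2.77], [0.19, 0.7, 1.09, 0.2, 1.85, 3.09]]
20 120 0 120 zl 151 [554. 301. 181.] [[0.63, 0.91, 0.9, -0.66, 1.99, -3.09], [0.3, 0.8, 0.89, -0.01, 1.98, 2.68]]
20 120 0 150 zl 151 [564. 311. 181.] [[0.74, 0.74, 1.24, -0.83, 1.59, 3.01], [0.43, 0.83, 0.84, -0.22, 1.96, 2.25]]
20 120 0 180 zl 151 [568. 325. 181.] [[0.77, 0.55, 1.6, -1.04, 1.15, 2.9], [0.54, 0.78, 0.95, -0.39, 1.78, 1.86]]
20 120 0 270 zl 151 [540. 353. 181.] [[0.07, 0.23, 2.14, 1.51, 0.62, -1.17], [0.63, 0.34, 1.7, -0.55, 0.8, 0.71]]
20 120 0 300 zl 151 [526. 349. 181.] [[-0.08, 0.37, 1.91, 1.08, 1.1, -1.24], [0.47, 0.21, 1.88, -0.16, 0.52, -0.18]]
20 120 0 330 zl 151 [516. 339. 181.] [[-0.05, 0.56, 1.58, 0.81, 1.51, -1.36], [0.25, 0.17, 1.94, 0.5, 0.64, -1.38]]
20 120 1 60 zl 151 [526. 301. 181.] [[0.35, 1.03, 0.65, -0.02, 2.38, 0.87], [0.09, 0.56, 1.35, 0.38, 1.62, 0.32]]
20 120 1 90 zl 151 [540. 297. 181.] [[0.5, 1.02, 0.66, -0.42, 2.29,
[... 6192 characters left out ...]
7, 2.26, 2.64]]
30 240 1 180 zl -7 [568. 325. 181.] [[0.58, 1.48, 1.17, 4.03, 2.54, -1.16], [0.81, 1.11, 1.74, 4.3, 1.9, -1.4]]
30 240 1 210 zl -7 [564. 339. 181.] [[0.6, 1.44, 1.38, 3.93, 2.51, -0.71], [0.63, 1.12, 2.07, 3.73, 2.04, -1.08]]
30 240 1 240 zl -7 [554. 349. 181.] [[0.54, 1.43, 1.57, 3.65, 2.56, -0.35], [0.23, 1.17, 2.22, 2.74, 2.23, -1.21]]
30 240 1 270 zl -7 [540. 353. 181.] [[0.4, 1.44, 1.68, 3.14, 2.66, -0.19], [-0.08, 1.12, 2.09, 1.92, 2.02, -1.19]]
30 240 1 300 zl -7 [526. 349. 181.] [[0.25, 1.44, 1.69, 2.47, 2.67, -0.17], [-0.13, 1.11, 1.77, 1.5, 2.03, -0.82]]
30 240 1 330 zl -7 [516. 339. 181.] [[0.14, 1.43, 1.59, 2.04, 2.64, 0.05], [-0.05, 1.19, 1.38, 1.27, 2.26, -0.5]]
```

Approach azimuth 135° with 28° tilt keeps the wrist clear of the tote, and the gripper stays above the tray while pouring. I'll check the IK, grasp, lift and take a look.

```bash
cat >> plan.py <<'E'
AZ,TI,H,GP=np.radians(135),np.radians(28),60,19
def pour(phi,tip,out): return jarpose(AZ,TI,1,H,np.radians(phi),np.radians(tip),out,GP)[:2]
def g(back,up=0):
    p,o=grasp(AZ,TI,1,H,back,GP); return p+[0,0,up],o
SEQ=[(100,0,(500,150,210)),(120,30,(555,310,190)),(120,75,(560,322,140)),(120,92,(560,322,110)),(120,106,(560,322,100)),(120,112,(560,322,100))]
E
python3 - <<'E'
from plan import *
way=(np.array([570,-30,250]),tool(np.radians(60),AZ)*R.from_euler('z',np.pi))
way=(way[0],way[1].as_euler('xyz'))
L=[way,g(90),g(0),g(0,100)]+[pour(*s) for s in SEQ]
ok=True
for x in L:
    q=robot.inverse_kinematics(*x); ok&=q is not None; print(x[0].round(),None if q is None else np.round(q,2))
if ok:
    robot.move_ptp(*way); robot.move_gripper(1.0); robot.move_ptp(*g(90))
    print(robot.move_linear(g(0)[0],speed=70,f_stop=6)); print(robot.current_tcp_pos()-g(0)[0])
    robot.move_gripper(0); print('w',robot.current_gripper_width()*93,robot.current_finger_force(),robot.current_t())
    snap('side','s6'); snap('top','t6')
    a=cv2.imread('pics/s6.png')[110:260,170:330];b=cv2.imread('pics/t6.png')[150:300,160:320]
    cv2.imwrite('pics/c6.png',cv2.resize(np.hstack([a,b]),None,fx=2.5,fy=2.5))
E
```

```text
[570 -30 250] [-0.39  0.59  1.02  0.22  2.02 -1.13]
[509.  41.  85.] [-0.41  0.95  1.14  0.38  2.07 -1.2 ]
[453.  97.  43.] [-0.36  0.91  1.37  0.39  1.88 -1.24]
[453.  97. 143.] [-0.36  0.78  1.35  0.41  2.03 -1.17]
[470. 154. 154.] [-0.19  0.84  1.19  0.4   2.13 -1.16]
[540. 278. 137.] [ 0.23  0.99  0.67  0.12  2.26 -0.86]
[561. 263. 117.] [ 0.47  1.01  0.69 -0.4   2.13 -0.47]
[563. 259. 103.] [ 0.55  1.07  0.7  -0.59  2.13 -0.29]
[563. 259. 107.] [ 0.61  1.14  0.68 -0.75  2.17 -0.16]
[563. 259. 113.] [ 0.63  1.17  0.66 -0.82  2.2  -0.12]
False
[ 0.39083846 -0.28673103  0.04227683]
w 60.36233988832665 29.928716118447483 29.0083
```

View pics/c6.png

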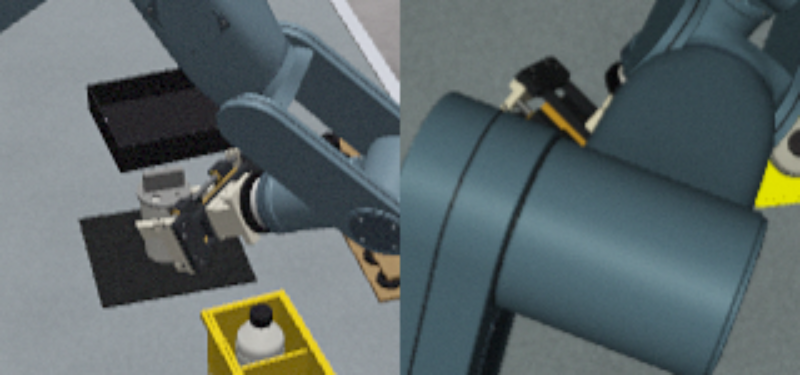

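The jar is held at 60.4 mm width, upright on the mat, clear of the tote. Now I'll pour with rocking, come back upright, and look at the tray.

Run:
```python
from plan import *
p,o=g(0,100); robot.move_linear(p,speed=150)
print(robot.current_contact_force(),robot.current_gripper_width()*93)
for s in SEQ[:5]: robot.move_ptp(*pour(*s))
robot.sleep(.6); print(robot.current_t(),robot.current_contact_force())
for k in range(2):
    for tip in (88,112): robot.move_ptp(*pour(120,tip,(560,322,100)))
    robot.sleep(.3)
robot.sleep(.4);print(robot.current_contact_force(),robot.current_gripper_width()*93)
for s in SEQ[3:0:-1]+SEQ[:1]: robot.move_ptp(*pour(*s))
print(robot.current_t(),robot.current_contact_force())
snap('side','s7'); snap('top','t7')
a=cv2.imread('pics/s7.png')[120:190,190:290];b=cv2.imread('pics/t7.png')[145:265,60:160]
e=lambda i,f:cv2.resize(i,None,fx=f,fy=f,interpolation=cv2.INTER_CUBIC)
c=np.zeros((600,800,3),np.uint8);A=e(a,4);B=e(b,4);c[:A.shape[0],:400]=A;c[:B.shape[0],400:]=B
cv2.imwrite('pics/c7.png',np.clip(c.astype(float)*1.8,0,255).astype(np.uint8)[:480])
```

```text
[-0.1334981  -0.38149261 -3.11533111] 60.04824931851244
32.7417 [ 0.34380436 -0.93987897 -2.84665265]
[-0.38150692 -0.01411199 -2.99342586] 60.68008708138092
37.0833 [ 0.31741191  0.25081116 -2.75933181]
```

View pics/c7.png

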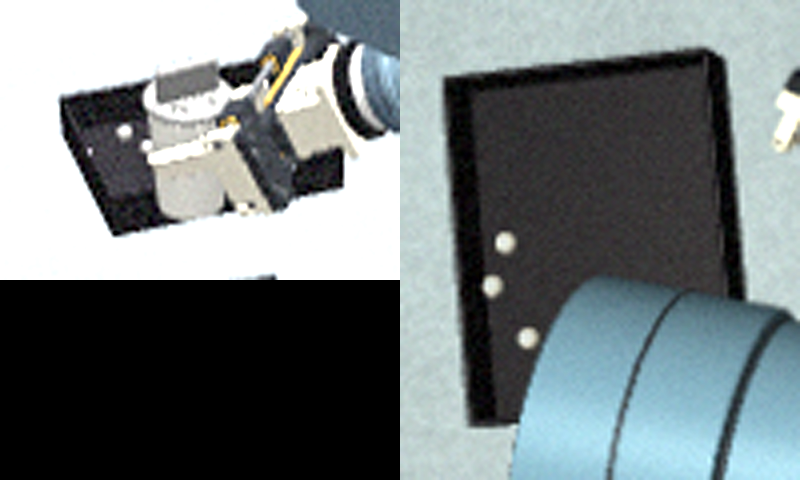

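Three balls are in the tray at crop (505,242), (491,286) and (527,338). The fourth may be hidden under the arm, so I'll count again from over the mat, where I can use blob detection.

```bash
cat > count.py <<'E'
from plan import *
def count(f):
    for cam in('top','side'):
        d=snap(cam,f+cam); poly=proj(d,[[649,432,10],[666,268,10],[459,248,10],[443,409,10]]).astype(np.int32)
        m=np.zeros((420,560),np.uint8); cv2.fillPoly(m,[poly],255)
        b=cv2.bitwise_and(cv2.inRange(cv2.cvtColor(d['img'],cv2.COLOR_BGR2GRAY),75,255),m)
        n,_,st,ce=cv2.connectedComponentsWithStats(b)
        print(cam,[(int(s[4]),at(d,c,11).round()[:2].tolist()) for s,c in zip(st[1:],ce[1:]) if s[4]>2])
E
python3 - <<'E'
from count import *
robot.move_ptp(*g(0,100)); count('k1')
F=[]
for i in range(8): robot.sleep(.05);F.append(robot.current_contact_force()[2])
print(np.mean(F),robot.current_t())
E
```

```text
top [(4, [588.0, 260.0]), (21, [553.0, 410.0]), (3, [558.0, 257.0]), (15, [526.0, 417.0]), (3, [528.0, 254.0]), (22, [510.0, 365.0]), (19, [492.0, 394.0]), (64, [469.0, 256.0])]
side [(3, [648.0, 405.0]), (66, [541.0, 398.0]), (533, [564.0, 309.0]), (13, [491.0, 396.0]), (13, [659.0, 282.0])]
-2.996358375365326 38.0583
```

All four balls are in the tray, at (553,410), (526,417), (510,365) and (492,394). I'll stand the jar back on the mat.

Run:
```python
from count import *
p,o=g(0)
robot.move_linear(p+[0,0,12],speed=110)
print(robot.move_linear(p-[0,0,3],speed=20,f_stop=3)); c=robot.current_tcp_pos(); print(c-p)
robot.move_gripper(1.0); a=R.from_euler('xyz',o).as_matrix()[:,2]
robot.move_linear(c-a*100,speed=90)
robot.move_linear(c-a*100+[60,-30,180],speed=200)
robot.sleep(.3); count('k2'); print(robot.current_t())
robot.move_ptp([400,-60,300],[np.pi,0,np.pi])
d=snap('side','s9'); 
for n,z in(('foot',4),('mid',50),('cap',104),('bar',134)):print(n,proj(d,[[481,69.3,z]]).round())
print([robot.current_t()]);t=snap('top','t9')
cv2.imwrite('pics/c9.png',cv2.resize(d['img'][130:250,180:310],None,fx=4,fy=4))
```

```text
True
[-0.08397418  0.07315394  0.0904545 ]
top [(4, [588.0, 260.0]), (20, [553.0, 410.0]), (3, [558.0, 257.0]), (14, [526.0, 417.0]), (21, [509.0, 365.0]), (3, [500.0, 251.0]), (18, [492.0, 394.0])]
side [(10, [553.0, 411.0]), (6, [524.0, 415.0]), (13, [491.0, 396.0]), (14, [508.0, 365.0])]
43.1083
foot [[236. 209.]]
mid [[236. 198.]]
cap [[235. 185.]]
bar [[235. 177.]]
[44.275]
```

View pics/c9.png

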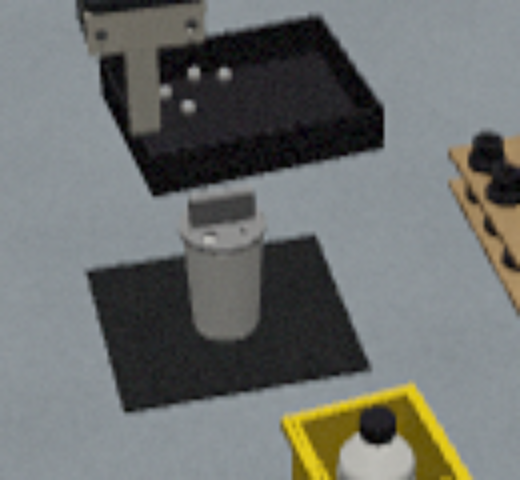

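The jar stands upright at the middle of the mat (crop (225,290)), and four balls are in the tray around crop (190,90). The gripper is clear of everything.

```bash
python3 -c "
from bench import robot
print(robot.hand_in())"
```

```text
the job is handed in; nothing more can be done
None
```

I handed the job in at about 44 s: all four balls are in the tray, the empty jar stands upright on the mat, and I did not touch the other two containers or the spray can; the hand-in call gave no verdict.

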